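# Seat a spindle against the sprung plunger of a tacking jig and hold it home

## Robot

A 6-joint arm with a two-finger parallel gripper is mounted at the origin on the work surface. World frame = base frame: x ahead of the robot, y to its left, z up, the work surface at z = 0. Lengths are in m, angles in rad, forces in N, time in s.
With the tool pointing down it reaches from about 0.4 to 0.925 m from the base axis. Payload 3.4 kg.
Tool frame: the origin (TCP) lies at the very end of the fingers, on their centre line; the grasp point (between the pads) lies 19 mm behind it (manip.tcp_to_grasp is the distance from the TCP to the grasp point, in m); z points along the fingers, y is the line along which they close (so a half turn about z gives the same grasp; the last joint's range is limited). The gripper opens to 85 mm and grips with 20 to 120 N. Pads are 22 mm wide; open, the fingers measure 114 mm over their backs; the gripper's body (76 mm by 85 mm) begins 54 mm behind the grasp point. The pads swing forward as they close: fully open they stand 13 mm farther back than shut.
Start: joints at [1.198, 0.307, 1.506, -0, 1.328, -0.073], TCP at [0.169, 0.55, 0.205] pointing down, gripper open.
Joint ranges: [-3.12, 3.12], [-1.05, 2.28], [0.14, 2.33], [-1.42, 4.57], [0.1, 2.73], [-2.68, 2.68]. Speed limits (rad/s): [2.57, 2.57, 3.14, 3.14, 3.14, 3.14].

## Interface

Orientations are given as a unit quaternion [w, x, y, z].
In Python, from station import manip, cams, ticket, search_frame, regions_of gives the robot as it stands. The module is installed in compiled form; this text tells all that it offers.
- The arm moves only by the tool servo_tool, never from a script. Its argument "increments" is a list of rows, each an object with "travel": the shift along the tool's x, y, z in mm, a list of three; "turn": the turn, a rotation vector about the tool's x, y, z in degrees, a list of three. A call has 1 to 12 rows; each row shifts and turns the commanded pose from where the row before left it, along the tool's axes as they then stand; what a row does not reach is not made up. A row lasts 1/12 s, in which the tool goes at most 41.7 mm and 7.16 degrees, less where a joint would pass 70% of its speed; a pose out of reach is approached as far as the arm can. A call is refused whole if a number of a shift passes 41.7 or a number of a turn 7.16, either way. A call with a gripper value outside its range is refused whole. "hand" is the finger opening in mm, from 0 to 85.4, set as the call begins (left out, the last holds). The fingers move at their own pace and stop on an object; the grip force is fixed at half the most. Time passes only in rows, so rows that do not move let the fingers close. It gives the time, the measured TCP pose, the force, the opening and the grip force at its end, in the units of the state.
- manip.read_state(): the state, without advancing time (a new reading comes with each control period).
- cams.camera(name): name is "scene" or "top"; returns the picture (420x560x3 uint8, blue, green, red); there is no depth.
- cams.camera_params(name): a dict with "fov_y" (degrees; the focal length in pixels is half the picture's height over the tangent of half this angle, whatever the lens; pixels are square), "cx", "cy" (the principal point, pixels), "view" (4x4, takes a point from world to camera coordinates). Camera axes: x right, y down, z forward; pixel columns grow to the right and rows downward; lengths in m; the calibration is good to about 2 mm. A picture is of the moment at which its call begins. camera_params takes no time and is no camera call.
- ticket.sign_off(): hands the job in; it is judged then, once.
Trained networks look in the newest picture that a camera, given by its name, has taken for a name from the list of things; names that differ only in an ending like _2 or _b are one class to them, and where a whole thing is asked for, a point or a joint stands for the part that bears it (a point fixed in the world has none). Each returns a list of dicts, best first, with "conf" (0 to 1); they miss things now and then, are a little off and sometimes report something else, mostly with a low value. They report only what shows in the picture. A call takes as long as a camera call. They do not tell look-alikes from the thing itself.
- search_frame(camera, target): "point" ([x, y, z] in m, in world coordinates, good to about 4 mm: the middle of the surface that is visible of it).
- regions_of(camera, target): "pixels" (420x560 bool, what is visible of it).
The state is a dict: "time": time; "qpos": joint angles; "joint_vel": joint speeds; "tau": joint torques, N m; "position": TCP position; "ee_rot": TCP orientation; "force": force on the tool from outside, world axes, zero at the start; "wrist_torque": the same for the moment, N m; "width": opening from 0.0 (shut) to 1.0 (fully open); "grasp_force": force on a finger pad.
Only numpy, scipy, OpenCV 4.12 (cv2) and the standard library are available. Lean on these libraries where they do the work, as an engineer would, in place of code of your own. Each camera call takes 0.05 s, during which the arm holds its last target. There are 200 camera calls.

## Task

Take the spindle that is stepped down at one end only from the bar rack and lay it, without dropping it, in the two V rests of the tacking jig with its plain end towards the end stop, short of the plunger. Then slide it along the rests against the sprung plunger until its plain end is hard against the stop plate, and finish there still holding it firmly pressed home, ready for the tack weld: do not let go. Leave the other bars and the tools where they lie.

Things in the scene. Friction and masses are not known exactly. Their poses are not given: they have to be found in the camera images.
- spindle: The workpiece: bare steel round bar, 25 mm diameter, 130 mm long, one end turned down to a journal 14 mm diameter, 25 mm long; 0.5 kg. Origin on its axis, mid-length of the 130 mm; y along it: plain flat end at +65 mm, shoulder at -65, journal tip at -90. Starts level in one of the rack's three cradles, plain end to the rack's +y. May be turned about its own axis.
- plain_end (a point): Centre of the spindle's plain end face (65 mm along +y from the spindle's origin).
- jig: Tacking jig, bolted to the bench: base plate 100 x 235 mm, 12 mm thick. Origin at bench height below the spindle's home place; z up, y along the seat towards the end stop, x across. Plate from y = -97 to +138 mm. A bracket stands under the seat at y = 45 to 53 mm, top 14 mm below the seat's axis. Between the rests, either side of the spindle, there is room for fingers down to the plate.
- home (a point): Point 72 mm above the bench where the spindle's origin lies when home (in both rests, plain end on the stop plate); axes as the jig's (y towards the stop). Laid short of the plunger, the spindle's origin lies 12 to 28 mm before this point (y = -0.012 to -0.028), at the same height.
- rests: The jig's two V rests: 90 degree V heads 8 mm wide (along y) on columns, centred at y = -52 and +30 mm of the jig. A 25 mm bar in them has its axis 72 mm above the bench; the V's tips reach 2 mm above that axis and 19.5 mm out to each side. Origin and axes as the jig's.
- endstop: The jig's end stop: upright steel plate 70 mm wide, 12 mm thick, top 96 mm above the bench, flat stop face at y = +65 mm of the jig; the plunger comes through a hole in it on the seat's axis; foot and plunger housing behind. Origin and axes as the jig's.
- plunger (a joint): Sprung plunger in the end stop, a copper nose 10 mm diameter on the seat's axis: 0 = out, tip 10 mm in front of the stop face; 0.010 m = flush with it. Pushes back with 4.5 N when out, 9 N when flush, so a released spindle is pushed off the stop again; friction of the spindle in the rests adds about 3 N, more if it is also pressed down.
- plunger_tip (a point): Centre of the front face of the plunger's nose; moves with the plunger.
- rack: Bar rack, fixed on the bench: two rails along x, 86 mm apart, with pairs of angle-iron V cradles 14 mm wide at y = -43 and +43 mm, at x = -78, 0 and +78 mm. Origin at bench height under its middle; bars lie along its y, axis 55 mm above the bench; between the rails there is room for fingers.
- plain_bar: Bystander in the rack: plain round bar 25 mm diameter, 150 mm long, no step. Origin at its middle, y along it.
- double_spindle: Bystander in the rack: bar 25 mm diameter, 105 mm long, with a 14 mm journal 25 mm long at BOTH ends (155 mm overall). Origin at its middle, y along it.
- pliers: Bystander: combination pliers with red grips, about 175 mm long, lying flat; origin near the pivot.
- magnet: Bystander: arrow-shaped grey welding magnet, about 80 x 85 mm, 18 mm high; origin at its middle, underside.
- folding_rule: Bystander: folded wooden rule, 235 x 35 x 16 mm, lying beyond the jig; origin at its middle, underside.
- chisel: Bystander: cold chisel with a round rubber hand guard, about 250 mm long, 70 mm high at the guard, at the far side.
- wire_brush: Bystander: wooden wire brush, about 290 mm long, 32 mm high, at the far side.
There are look-alikes about, which are no part of the job. What is shaped like the spindle but green or turquoise is not meant.

How it is judged:
By the outcome, as a careful person would: the job done as asked, in the order asked, and still so for the second after the job is handed in, while the arm keeps its last pose, push and grip.
It also fails if it takes over 42 s, if anything falls off the work surface, if the arm or the gripper's body presses on something with over 40 N, if the wrist force passes 120 N, or if a joint passes its speed limit or range.

## Working session

There is one attempt and no reset: what is moved stays moved. The work goes in short steps, Python scripts to look and compute and a tool call to move; the robot and the scene stay as the last step left them, time stands still between calls to the robot, and variables do not carry over. Pictures are saved under pics/ and viewed, at most 10 in all, crops included, and the job is handed in when it is done.

Besides the shell and the picture viewer there is one more tool, called after ">>>" as name([rows], argument=value, ...), one row to a line, values as JSON. servo_tool: Moves the arm, as the interface text tells. Its arguments: {"type":"object","properties":{"increments":{"type":"array","items":{"type":"object","properties":{"travel":{"type":"array","items":{"type":"number"}},"turn":{"type":"array","items":{"type":"number"}}}}},"hand":{"type":"number"}},"required":["increments"]}

```bash
mkdir -p pics; cat > h.py <<'E'
import numpy as np, cv2
from station import manip, cams, ticket, search_frame, regions_of
def K(n):
    p=cams.camera_params(n); f=210/np.tan(np.radians(p['fov_y'])/2)
    return f,p['cx'],p['cy'],np.array(p['view'])
def proj(n,P):
    f,cx,cy,V=K(n); c=(V@np.c_[np.atleast_2d(P),np.ones(len(np.atleast_2d(P)))].T)[:3]
    return np.c_[f*c[0]/c[2]+cx,f*c[1]/c[2]+cy]
def ray(n,u,v):
    f,cx,cy,V=K(n); d=V[:3,:3].T@np.array([(u-cx)/f,(v-cy)/f,1]); return -V[:3,:3].T@V[:3,3],d/np.linalg.norm(d)
def onz(n,u,v,z):
    o,d=ray(n,u,v); return o+d*(z-o[2])/d[2]
def tri(a,b):
    A=[];B=[]
    for n,u,v in (a,b):
        o,d=ray(n,u,v); M=np.eye(3)-np.outer(d,d); A.append(M);B.append(M@o)
    return np.linalg.lstsq(np.vstack(A),np.hstack(B),rcond=None)[0]
E
python3 - <<'E'
from h import *
s=manip.read_state(); print(s)
for n in('scene','top'):
    im=cams.camera(n); cv2.imwrite(f'pics/{n}0.png',im)
    f,cx,cy,V=K(n); print(n,f,cx,cy,V.round(3).tolist(),ray(n,cx,cy)[0])
    for t in('spindle','plain_bar','double_spindle','rack','jig','endstop','rests','plunger','folding_rule','magnet','pliers'):
        print(t,[(np.round(r['point'],3).tolist(),round(r['conf'],2),proj(n,r['point']).round().tolist()[0]) for r in search_frame(n,t)][:4])
E
```

```text
{'time': 0.0, 'qpos': array([ 1.19851946e+00,  3.07548995e-01,  1.50770351e+00, -3.06885182e-05,
        1.32839988e+00, -7.34961726e-02]), 'joint_vel': array([ 2.36520838e-04, -1.59957470e-04, -1.27806733e-03, -1.15524175e-03,
        2.98235244e-04, -2.51722356e-06]), 'tau': array([ 1.18805761e-03, -4.57551026e+01, -2.51914537e+01,  2.84002344e-04,
        1.34111088e-02,  9.40331631e-06]), 'position': array([0.16900513, 0.5487936 , 0.20358349]), 'ee_rot': array([-2.13123318e-04,  1.48831561e-01,  9.88862026e-01, -1.00767988e-03]), 'force': array([-0.56015366,  0.02955574, -0.86314142]), 'wrist_torque': array([-0.02526273, -0.02639228,  0.02037106]), 'grasp_force': 0.0, 'width': 1.0008195356313008}
scene 494.48843809756306 281.11119808059595 210.53411571813317 [[-0.268, 0.963, 0.013, 0.236], [0.753, 0.218, -0.621, -0.331], [-0.601, -0.157, -0.783, 1.42], [0.0, 0.0, 0.0, 1.0]] [1.16603733 0.06774027 0.90346624]
spindle [([0.539, -0.239, 0.065], 0.95, [218.0, 202.0]), ([0.301, -0.21, 0.017], 0.81, [263.0, 147.0]), ([0.605, -0.433, 0.024], 0.59, [128.0, 217.0])]
plain_bar [([0.613, -0
[... 962 characters left out ...]
, -0.24, 0.064], 0.7, [354.0, 199.0]), ([0.294, -0.208, 0.02], 0.67, [340.0, 317.0]), ([0.593, -0.444, 0.019], 0.62, [444.0, 173.0])]
plain_bar [([0.61, -0.231, 0.066], 0.78, [348.0, 164.0])]
double_spindle []
rack [([0.513, -0.256, 0.024], 0.67, [359.0, 212.0])]
jig [([0.523, 0.104, 0.009], 0.91, [192.0, 212.0])]
endstop [([0.528, 0.159, 0.064], 0.88, [159.0, 208.0])]
rests []
plunger [([0.526, 0.144, 0.073], 0.46, [166.0, 209.0])]
folding_rule [([0.62, 0.087, 0.019], 0.67, [198.0, 167.0]), ([0.533, -0.24, 0.066], 0.41, [354.0, 200.0]), ([0.525, 0.146, 0.071], 0.2, [165.0, 209.0])]
magnet [([0.533, -0.082, 0.019], 0.93, [278.0, 205.0])]
pliers [([0.369, 0.037, 0.015], 0.93, [224.0, 283.0])]
```

```bash
python3 - <<'E'
import cv2,numpy as np
a=cv2.imread('pics/scene0.png');b=cv2.imread('pics/top0.png')
cv2.imwrite('pics/v1.png',cv2.resize(a[130:300,120:460],(800,400),interpolation=3))
c=b[130:290,110:430];cv2.imwrite('pics/v2.png',cv2.resize(c,(800,400),interpolation=3))
E
```

```text
(no output)
```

View pics/v1.png

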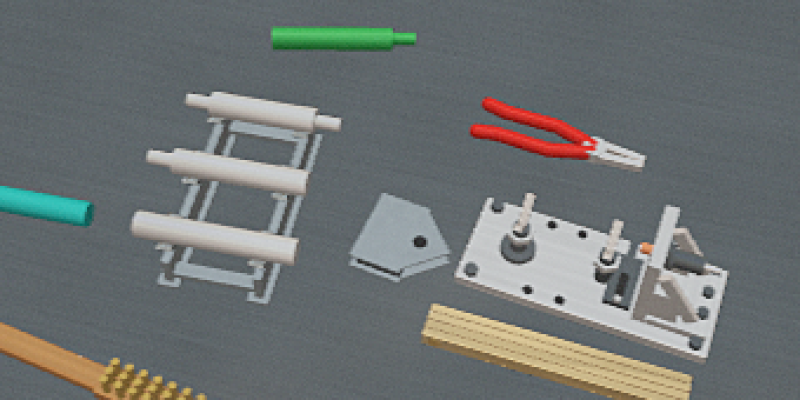

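View pics/v2.png

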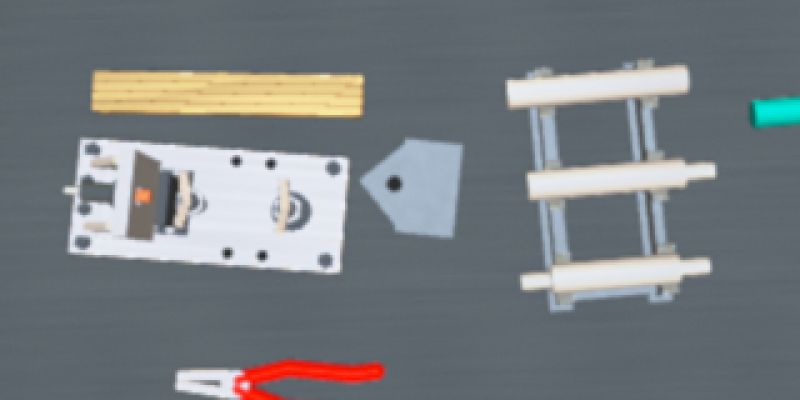

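View pics/top0.png

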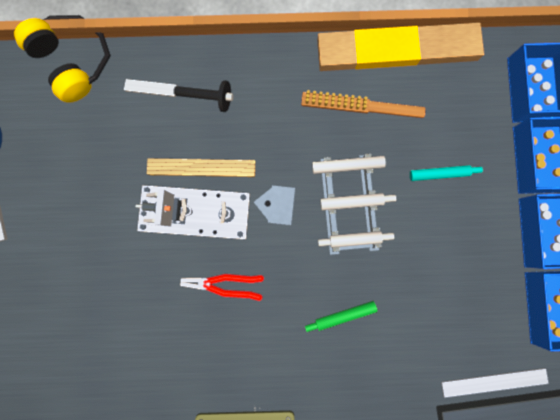

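Candidates in the rack (top view): (348,164) has no step, so it is the plain bar. (354,199) has a step at its right end only. (357,240) has steps at both ends. The green bar at (340,317) and the turquoise one at (444,173) are excluded. The middle bar fits: in the enlarged crop it has one journal, at −y, and its plain end is at +y, towards the jig's side. Next I measure by fitting models to the masks in both views.

```bash
cat > fit.py <<'E'
from h import *
from scipy.optimize import minimize
S=8
def hullmask(n,parts):
    m=np.zeros((420,560),np.uint8)
    for P in parts:
        cv2.fillConvexPoly(m,cv2.convexHull((proj(n,P)*16).round().astype(np.int32)),1,shift=4)
    return m
def cyl(r,y0,y1):
    a=np.linspace(0,2*np.pi,24,endpoint=False); c=np.c_[r*np.cos(a),0*a,r*np.sin(a)]
    return np.vstack([c+[0,y0,0],c+[0,y1,0]])
def box(x0,x1,y0,y1,z0,z1): return np.array([[x,y,z] for x in(x0,x1) for y in(y0,y1) for z in(z0,z1)])
def place(P,p):
    c,s=np.cos(p[3]),np.sin(p[3]); return P@np.array([[c,-s,0],[s,c,0],[0,0,1]]).T+p[:3]
SP=[cyl(.0125,-.065,.065),cyl(.007,-.09,-.065)]
JG=[box(-.05,.05,-.097,.138,0,.012),box(-.035,.035,.065,.077,.012,.096)]
def fit(parts,masks,p0,free):
    soft={n:cv2.GaussianBlur(m.astype(np.float32),(0,0),1) for n,m in masks.items()}
    def cost(q):
        p=np.array(p0,float); p[free]=q
        return sum(((cv2.GaussianBlur(hullmask(n,[place(P,p) for P in parts]).astype(np.float32),(0,0),1)-m)**2).sum()/m.sum() for n,m in soft.items())
    x=np.array(p0,float)[free]
    for st in(.008,.003):
        sim=np.vstack([x]+[x+np.eye(len(x))[i]*st*(5 if free[i]==3 else 1) for i in range(len(x))])
        r=minimize(cost,x,method='Nelder-Mead',options=dict(initial_simplex=sim,xatol=1e-5,fatol=1e-5)); x=r.x
    p=np.array(p0,float);p[free]=x; return p,r.fun
E
cat > m.py <<'E'
from fit import *
import pickle
M={}
for n in('scene','top'):
    im=cams.camera(n); M[n,'im']=im
    for t in('spindle','jig','endstop','rests','plunger'):
        M[n,t]=[(r['conf'],r['pixels']) for r in regions_of(n,t)]
        print(n,t,[(round(c,2),int(m.sum()),np.argwhere(m).mean(0).round().tolist()) for c,m in M[n,t]])
pickle.dump(M,open('M.pkl','wb'))
def pick(n,t,uv): return min(M[n,t],key=lambda c:np.linalg.norm(np.argwhere(c[1]).mean(0)[::-1]-uv))[1]
ms={'scene':pick('scene','spindle',(218,202)),'top':pick('top','spindle',(354,199))}
for k in(['scene','top'],['scene'],['top']):
    fr=[0,1,2,3] if len(k)==2 else [0,1,3]
    print('spindle',k,fit(SP,{n:ms[n] for n in k},[.535,-.24,.055,.05],fr))
E
python3 m.py
```

```text
scene spindle [(0.93, 670, [215.0, 129.0]), (0.84, 491, [146.0, 263.0]), (0.72, 705, [202.0, 219.0])]
scene jig [(0.62, 4787, [247.0, 374.0])]
scene endstop [(0.74, 1239, [250.0, 408.0]), (0.53, 809, [188.0, 356.0])]
scene rests [(0.56, 486, [233.0, 356.0])]
scene plunger [(0.57, 3, [235.0, 395.0])]
top spindle [(0.91, 735, [172.0, 444.0]), (0.89, 782, [316.0, 343.0]), (0.72, 858, [201.0, 356.0])]
top jig [(0.76, 4969, [212.0, 194.0])]
top endstop [(0.98, 1060, [208.0, 156.0])]
top rests [(0.82, 364, [211.0, 209.0]), (0.43, 1107, [285.0, 225.0])]
top plunger [(0.58, 41, [207.0, 158.0])]
spindle ['scene', 'top'] (array([ 0.53226426, -0.23529571,  0.05782597,  0.05571966]), np.float64(0.0610036700963974))
spindle ['scene'] (array([ 0.52978447, -0.23452018,  0.055     ,  0.06593996]), np.float64(0.03286582976579666))
spindle ['top'] (array([ 0.53271046, -0.23659322,  0.055     ,  0.05154346]), np.float64(0.017336102202534676))
```

```bash
cat > j.py <<'E'
from fit import *
import pickle
M=pickle.load(open('M.pkl','rb'))
ms={n:M[n,'jig'][0][1] for n in('scene','top')}
import sys
for n in ms: # add endstop mask
    ms[n]=ms[n]|M[n,'endstop'][0][1]
for k in(['scene','top'],['scene'],['top']):
    fr=[0,1,2,3] if len(k)==2 else [0,1,3]
    print('jig',k,fit(JG,{n:ms[n] for n in k},[.525,.09,.0,-.05],fr))
p,_=fit(JG,ms,[.525,.09,0,-.05],[0,1,3]); print(p)
sp=np.array([.5318,-.2358,.0555,.0555])
# endstop top edge + rests check
V=[box(s*.0195-.001*s,s*.0195,y-.004,y+.004,.07,.074) for s in(-1,1) for y in(-.052,.030)]
out=[]
for n in('scene','top'):
    im=cv2.resize(M[n,'im'],None,fx=4,fy=4,interpolation=cv2.INTER_CUBIC)
    for parts,q,c in((JG,p,(0,0,255)),(V,p,(0,200,0)),(SP,sp,(255,0,0))):
        for P in parts:
            h=cv2.convexHull(((proj(n,place(P,q))+.5)*4).astype(np.float32)).astype(np.int32)
            cv2.polylines(im,[h],True,c,1)
    a=proj(n,[p[:3]+[0,.0,.03]])[0]*4; b=proj(n,[sp[:3]])[0]*4
    for c,(w,hh) in((a,(270,200)),(b,(130,200))): 
        out.append(im[int(c[1])-hh+0:int(c[1])+hh,int(c[0])-w:int(c[0])+w])
cv2.imwrite('pics/ov.png',cv2.resize(np.vstack([np.hstack(out[:2]),np.hstack(out[2:])]),(800,800*800//800),interpolation=3)[:800])
o=cv2.imread('pics/ov.png'); cv2.imwrite('pics/ov.png',cv2.resize(np.vstack([np.hstack(out[:2]),np.hstack(out[2:])]),(600,600)) if 0 else np.vstack([np.hstack(out[:2])[50:350],np.hstack(out[2:])[50:350]]))
E
python3 j.py
```

```text
jig ['scene', 'top'] (array([ 0.52094842,  0.08253886,  0.00343128, -0.1009195 ]), np.float64(0.059269797056913376))
jig ['scene'] (array([ 0.518232  ,  0.08476916,  0.        , -0.0828322 ]), np.float64(0.03124254383146763))Traceback (most recent call last):
  File "j.py", line 10, in <module>
    print('jig',k,fit(JG,{n:ms[n] for n in k},[.525,.09,.0,-.05],fr))
                  ~~~^^^^^^^^^^^^^^^^^^^^^^^^^^^^^^^^^^^^^^^^^^^^^^^
  File "fit.py", line 25, in fit
    r=minimize(cost,x,method='Nelder-Mead',options=dict(initial_simplex=sim,xatol=1e-5,fatol=1e-5)); x=r.x
    res = _minimize_neldermead(fun, x0, args, callback, bounds=bounds,
                               **options)
    fsim[k] = func(sim[k])
              ~~~~^^^^^^^^
    fx = function(np.copy(x), *(wrapper_args + args))
  File "fit.py", line 21, in cost
    return sum(((cv2.GaussianBlur(hullmask(n,[place(P,p) for P in parts]).astype(np.float32),(0,0),1)-m)**2).sum()/m.sum() for n,m in soft.items())
  File "fit.py", line 21, in <genexpr>
    return sum(((cv2.GaussianBlur(hullmask(n,[place(P,p) for P in parts]).astype(np.float32),(0,0),1)-m)**2).sum()/m.sum() for n,m in soft.items())
                                  ~~~~~~~~^^^^^^^^^^^^^^^^^^^^^^^^^^^^^^^
  File "fit.py", line 7, in hullmask
    cv2.fillConvexPoly(m,cv2.convexHull((proj(n,P)*16).round().astype(np.int32)),1,shift=4)
                                         ~~~~^^^^^
  File "h.py", line 7, in proj
    f,cx,cy,V=K(n); c=(V@np.c_[np.atleast_2d(P),np.ones(len(np.atleast_2d(P)))].T)[:3]
              ~^^^
  File "h.py", line 4, in K
    p=cams.camera_params(n); f=210/np.tan(np.radians(p['fov_y'])/2)
ValueError: time passes only in moves, steps and waits
```

```bash
sed -i '1a from functools import lru_cache' h.py; sed -i 's/^def K(n)/@lru_cache(None)\ndef K(n)/' h.py; python3 j.py; python3 -c "import cv2;print(cv2.imread('pics/ov.png').shape)"
```

```text
jig ['scene', 'top'] (array([ 0.52094842,  0.08253886,  0.00343128, -0.1009195 ]), np.float64(0.059269797056913376))
jig ['scene'] (array([ 0.518232  ,  0.08476916,  0.        , -0.0828322 ]), np.float64(0.03124254383146763))
jig ['top'] (array([ 0.5219393 ,  0.08028135,  0.        , -0.10429878]), np.float64(0.010551409795880318))
[ 0.52069304  0.08206021  0.         -0.09671434]
(600, 800, 3)
```

View pics/ov.png

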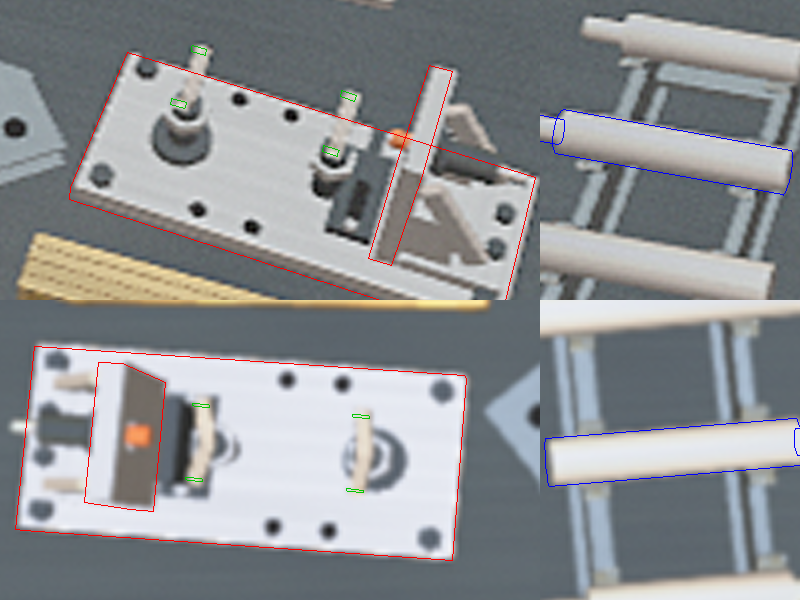

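The overlay shows the plate, stop plate, V tips and spindle outlines all lying on their edges to within 1–2 px. The measured heights (57.8 mm for the bar, about 0–3 mm for the jig's base) agree with the text. First I turn the tool in place and set the opening to 60 mm, so the fingers clear the neighbouring bars.

```bash
cat > go.py <<'E'
import sys,numpy as np
from station import manip
from scipy.spatial.transform import Rotation as R
def state():
    s=manip.read_state(); w,x,y,z=s['ee_rot']; return s,R.from_quat([x,y,z,w])
def delta(p,yaw):
    # target: tool x along bar (yaw from world y), tool y = world x-ish, z down
    s,r=state(); c,q=np.cos(yaw),np.sin(yaw)
    T=R.from_matrix(np.c_[[-q,c,0],[c,q,0],[0,0,-1]])
    print('t',round(s['time'],2),'pos',s['position'].round(4),'F',np.round(s['force'],1),'w',round(s['width'],3),'g',round(s['grasp_force'],1))
    print('travel mm',(r.inv().apply(np.array(p)-s['position'])*1e3).round(1),'turn deg',np.degrees((r.inv()*T).as_rotvec()).round(2), 'travel in target frame',(T.inv().apply(np.array(p)-s['position'])*1e3).round(1))
if __name__=='__main__': delta([float(a) for a in sys.argv[1:4]],float(sys.argv[4]))
E
python3 go.py .5313 -.2357 .15 .056
```

```text
t 1.8 pos [0.1693 0.5495 0.2045] F [-0.3  0.8 -0.6] w 1.003 g 0.0
travel mm [-577.1 -643.8   54.5] turn deg [-0.    0.   69.67] travel in target frame [-804.2  317.5   54.5]
```

>>> servo_tool([
  {"turn": [0,0,6.9]},
  {"turn": [0,0,6.9]},
  {"turn": [0,0,6.9]},
  {"turn": [0,0,6.9]},
  {"turn": [0,0,6.9]},
  {"turn": [0,0,6.9]},
  {"turn": [0,0,6.9]},
  {"turn": [0,0,6.9]},
  {"turn": [0,0,6.9]},
  {"turn": [0,0,6.9]},
], hand=60)

```text
validation failed for argument at $.in...
```

```bash
python3 go.py .5313 -.2357 .15 .056
```

```text
t 1.8 pos [0.1693 0.5495 0.2045] F [-0.3  0.8 -0.6] w 1.003 g 0.0
travel mm [-577.1 -643.8   54.5] turn deg [-0.    0.   69.67] travel in target frame [-804.2  317.5   54.5]
```

>>> servo_tool([
  {"travel": [0,0,0],"turn": [0,0,7]},
  {"travel": [0,0,0],"turn": [0,0,7]},
  {"travel": [0,0,0],"turn": [0,0,7]},
  {"travel": [0,0,0],"turn": [0,0,7]},
  {"travel": [0,0,0],"turn": [0,0,7]},
  {"travel": [0,0,0],"turn": [0,0,7]},
  {"travel": [0,0,0],"turn": [0,0,7]},
  {"travel": [0,0,0],"turn": [0,0,7]},
  {"travel": [0,0,0],"turn": [0,0,7]},
  {"travel": [0,0,0],"turn": [0,0,6.7]},
], hand=60)

```text
time: 2.63
position: [0.1693, 0.5495, 0.2045]
ee_rot: [0.0, 0.689, 0.724, -0.0]
force: [0.4, -0.4, 0.2]
width: 0.704
grasp_force: 0.0
```

```bash
python3 go.py .5313 -.2357 .15 .056
```

```text
t 2.63 pos [0.1693 0.5495 0.2045] F [ 0.4 -0.4  0.2] w 0.704 g 0.0
travel mm [-802.1  322.7   54.5] turn deg [-0.    0.   -0.37] travel in target frame [-804.2  317.5   54.5]
```

>>> servo_tool([
  {"travel": [-35,32,0],"turn": [0,0,0]},
  {"travel": [-35,32,0],"turn": [0,0,0]},
  {"travel": [-35,32,0],"turn": [0,0,0]},
  {"travel": [-35,32,0],"turn": [0,0,0]},
  {"travel": [-35,32,0],"turn": [0,0,0]},
  {"travel": [-35,32,0],"turn": [0,0,0]},
  {"travel": [-35,32,0],"turn": [0,0,0]},
  {"travel": [-35,32,0],"turn": [0,0,0]},
  {"travel": [-35,32,0],"turn": [0,0,0]},
  {"travel": [-35,32,0],"turn": [0,0,0]},
])

```text
time: 3.47
position: [0.4683, 0.2564, 0.2048]
ee_rot: [0.0, 0.687, 0.726, 0.0]
force: [0.2, 1.3, 0.3]
width: 0.706
grasp_force: 0.0
```

>>> servo_tool([
  {"travel": [-38,0,0],"turn": [0,0,0]},
  {"travel": [-38,0,0],"turn": [0,0,0]},
  {"travel": [-38,0,0],"turn": [0,0,0]},
  {"travel": [-38,0,0],"turn": [0,0,0]},
  {"travel": [-38,0,0],"turn": [0,0,0]},
  {"travel": [-38,0,0],"turn": [0,0,0]},
  {"travel": [-38,0,0],"turn": [0,0,0]},
  {"travel": [-38,0,0],"turn": [0,0,0]},
  {"travel": [-38,0,0],"turn": [0,0,0]},
  {"travel": [-38,0,0],"turn": [0,0,0]},
  {"travel": [-38,0,0],"turn": [0,0,0]},
  {"travel": [-30,0,0],"turn": [0,0,0]},
])

```text
time: 4.47
position: [0.4919, -0.1923, 0.2047]
ee_rot: [0.001, 0.688, 0.726, -0.0]
force: [-0.6, 0.8, -0.5]
width: 0.705
grasp_force: 0.0
```

```bash
python3 go.py .5313 -.2357 .0345 .056
```

```text
t 4.47 pos [ 0.4919 -0.1923  0.2047] F [-0.6  0.8 -0.5] w 0.705 g 0.0
travel mm [-45.3  36.8 170.3] turn deg [ 0.04  0.07 -0.1 ] travel in target frame [-45.6  36.9 170.2]
```

>>> servo_tool([
  {"travel": [0,0,0],"turn": [0,0,0]},
  {"travel": [0,0,0],"turn": [0,0,0]},
])

```text
time: 4.63
position: [0.4919, -0.1908, 0.2043]
ee_rot: [-0.0, 0.688, 0.725, 0.0]
force: [-1.2, 0.4, -0.0]
width: 0.704
grasp_force: 0.0
```

```bash
python3 go.py .5313 -.2357 .0345 .056
```

```text
t 4.63 pos [ 0.4919 -0.1908  0.2043] F [-1.2  0.4 -0. ] w 0.704 g 0.0
travel mm [-46.9  37.  169.8] turn deg [-0.   -0.02 -0.22] travel in target frame [-47.   36.8 169.8]
```

>>> servo_tool([
  {"travel": [-24,18,0],"turn": [0,0,-0.2]},
  {"travel": [-23,19,0],"turn": [0,0,0]},
  {"travel": [0,0,30],"turn": [0,0,0]},
  {"travel": [0,0,30],"turn": [0,0,0]},
  {"travel": [0,0,30],"turn": [0,0,0]},
  {"travel": [0,0,0],"turn": [0,0,0]},
])

```text
time: 5.13
position: [0.5271, -0.23, 0.1089]
ee_rot: [-0.006, 0.685, 0.728, -0.001]
force: [-1.7, 0.7, -0.6]
width: 0.7
grasp_force: 0.0
```

```bash
python3 go.py .5313 -.2357 .0345 .056; python3 - <<'E'
from h import *
a=cams.camera('scene');b=cams.camera('top')
cv2.imwrite('pics/p1.png',np.hstack([cv2.resize(a[140:270,150:280],(400,400)),cv2.resize(b[140:260,295:415],(400,400))]))
E
```

```text
t 5.13 pos [ 0.5271 -0.23    0.1089] F [-1.7  0.7 -0.6] w 0.7 g 0.0
travel mm [-6.4  4.6 74.3] turn deg [-0.59 -0.4   0.25] travel in target frame [-5.9  3.8 74.4]
```

View pics/p1.png

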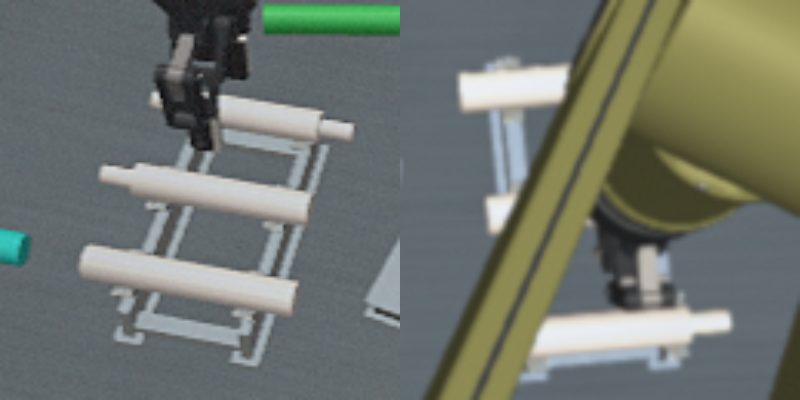

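The picture shows the open fingers above and slightly behind the middle bar. The near fingertip is at crop (203,148) in the scene view, and the arm hides most of the top view. I check the tip's projection against it.

>>> servo_tool([
  {"travel": [0,0,0],"turn": [0,0,0]},
  {"travel": [0,0,0],"turn": [0,0,0]},
])

```text
time: 5.4
position: [0.5333, -0.2342, 0.1168]
ee_rot: [0.002, 0.686, 0.728, 0.001]
force: [0.5, 0.0, -0.8]
width: 0.701
grasp_force: 0.0
```

```bash
python3 go.py .5313 -.2357 .0345 .056; python3 - <<'E'
from h import *
for x in(-.03,0,.03):
  for z in (.109,.114): print(x,z,(proj('scene',[[.527+x,-.23,z]])-[150,140])/130*400)
E
```

```text
t 5.4 pos [ 0.5333 -0.2342  0.1168] F [ 0.5  0.  -0.8] w 0.701 g 0.0
travel mm [-1.2 -2.3 82.3] turn deg [0.21 0.12 0.22] travel in target frame [-1.4 -2.  82.3]
-0.03 0.109 [[236.69497887 110.88142314]]
-0.03 0.114 [[236.17283017 106.06420244]]
0 0.109 [[222.22193644 141.67841894]]
0 0.114 [[221.63679497 136.89334931]]
0.03 0.109 [[207.24460853 173.54847715]]
0.03 0.114 [[206.59235599 168.80075818]]
```

>>> servo_tool([
  {"travel": [0,0,0],"turn": [0,0,0]},
  {"travel": [0,0,0],"turn": [0,0,0]},
  {"travel": [0,0,0],"turn": [0,0,0]},
])

```text
time: 5.65
position: [0.5321, -0.2343, 0.1157]
ee_rot: [0.001, 0.686, 0.728, 0.0]
force: [0.5, 1.0, 0.5]
width: 0.702
grasp_force: 0.0
```

```bash
python3 go.py .5313 -.2357 .0345 .056; python3 - <<'E'
from h import *
print(manip.read_state()['joint_vel'].round(3))
a=cams.camera('scene')
c=(proj('scene',[[.533,-.234,.09]])[0]).astype(int)
cv2.imwrite('pics/p2.png',cv2.resize(a[c[1]-60:c[1]+60,c[0]-60:c[0]+60],(600,600),interpolation=cv2.INTER_CUBIC))
E
```

```text
t 5.65 pos [ 0.5321 -0.2343  0.1157] F [0.5 1.  0.5] w 0.702 g 0.0
travel mm [-1.2 -1.1 81.2] turn deg [0.11 0.06 0.17] travel in target frame [-1.3 -0.9 81.2]
[-0.001  0.009  0.007  0.    -0.002 -0.001]
```

View pics/p2.png

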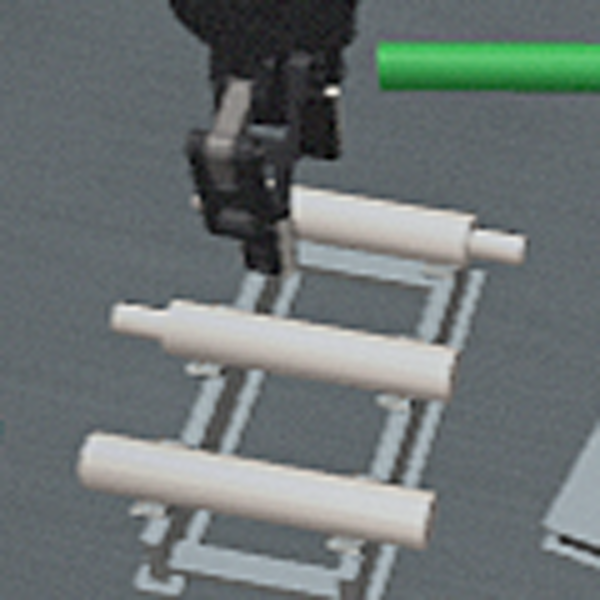

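The near fingertip is at crop (265,270), pad edges about (248–295, 270). The bar underneath is clear. I compare this with the prediction.

```bash
python3 - <<'E'
from fit import *
c=(proj('scene',[[.533,-.234,.09]])[0]).astype(int)
p=np.array([.5321,-.2343,.1157,.056])
for x in(.030,.037):
  for z in(0,.007):
    print(x,z,((proj('scene',place(np.array([[x,-.011,z],[x,.011,z]]),p))-c+60)*5).round().tolist())
    
print('far',((proj('scene',place(np.array([[-.030,-.011,.006],[-.03,.011,.006]]),p))-c+60)*5).round().tolist())
E
```

```text
0.03 0 [[250.0, 310.0], [301.0, 319.0]]
0.03 0.007 [[248.0, 299.0], [299.0, 308.0]]
0.037 0 [[245.0, 322.0], [296.0, 331.0]]
0.037 0.007 [[243.0, 311.0], [294.0, 321.0]]
far [[291.0, 197.0], [340.0, 205.0]]
```

Columns match, but the tip appears about 7 px higher than predicted. I close the fingers here, well above the bar, to see the true TCP in both views.

>>> servo_tool([
  {"travel": [0,0,0],"turn": [0,0,0]},
  {"travel": [0,0,0],"turn": [0,0,0]},
  {"travel": [0,0,0],"turn": [0,0,0]},
  {"travel": [0,0,0],"turn": [0,0,0]},
  {"travel": [0,0,0],"turn": [0,0,0]},
  {"travel": [0,0,0],"turn": [0,0,0]},
  {"travel": [0,0,0],"turn": [0,0,0]},
  {"travel": [0,0,0],"turn": [0,0,0]},
], hand=0)

```text
time: 6.37
position: [0.5316, -0.2341, 0.1145]
ee_rot: [-0.0, 0.686, 0.728, -0.0]
force: [0.5, 0.3, 0.2]
width: -0.003
grasp_force: 0.0
```

```bash
python3 go.py .5313 -.2357 .0345 .056; python3 - <<'E'
from fit import *
s=manip.read_state(); p=np.r_[s['position'],.056]; out=[]
for n in('scene','top'):
    a=cams.camera(n); cv2.imwrite(f'pics/c_{n}.png',a); c=proj(n,p[None,:3])[0].astype(int)
    k=cv2.resize(a[c[1]-50:c[1]+50,c[0]-40:c[0]+40],(400,500),interpolation=cv2.INTER_CUBIC)
    for q in np.array([[0,-.011,0],[0,.011,0],[0,-.011,.03],[0,.011,.03]]):
        u=((proj(n,place(q[None],p))[0]-c+[40.5,50.5])*5).astype(int); cv2.circle(k,tuple(int(i) for i in u),3,(0,0,255),-1)
    out.append(k)
cv2.imwrite('pics/p3.png',np.hstack(out))
E
```

```text
t 6.37 pos [ 0.5316 -0.2341  0.1145] F [0.5 0.3 0.2] w -0.003 g 0.0
travel mm [-1.6 -0.4 80. ] turn deg [-0.   -0.    0.17] travel in target frame [-1.6 -0.4 80. ]
```

View pics/p3.png

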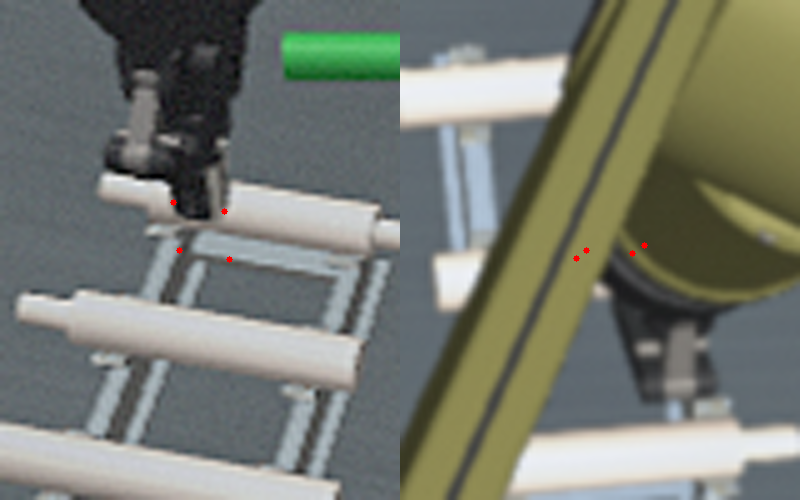

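```bash
python3 - <<'E'
from fit import *
from scipy.optimize import least_squares
p=np.array([.5316,-.2341,.1145])
cs={n:proj(n,p[None])[0].astype(int) for n in('scene','top')}
full=lambda n,u,v:np.array([(u-(400 if n=='top' else 0))/5-40.5,v/5-50.5])+cs[n]
ob=[('scene',full('scene',205,218),0),('scene',full('scene',142,137),1),('top',full('top',680,383),-1),('scene',full('scene',146,78),2),('top',full('top',680,325),-2)]
def f(q):
    t=p+q[:3]; ax=np.array([np.cos(.056),np.sin(.056),0]); r=[]
    for n,uv,k in ob:
        d,h=(0,0) if k==0 else (q[3],q[4]) if abs(k)==1 else (q[5],q[6])
        r+=list(proj(n,[t+np.sign(k)*d*ax+[0,0,h]])[0]-uv)
    return r
s=least_squares(f,[0,0,0,.05,.05,.04,.09]);print((s.x*1e3).round(1),np.round(s.fun,1))
for fixed in(('z',[2]),('x',[0])):
    g=lambda q:f(np.where(np.isin(np.arange(7),fixed[1]),0,q)); s=least_squares(g,[0,0,0,.05,.05,.04,.09]);print(fixed[0]+'=0',(s.x*1e3).round(1),np.round(s.fun,1))
E
```

```text
[ -5.5  -2.6  16.2  49.6  99.2  31.7 113.3] [-1.   0.1 -0.6 -0.1 -0.6 -0.1  0.7 -0.2 -0.2  0.3]
z=0 [  -13.9    -8.3 -1106.1    40.7    96.3    22.4   110.7] [-1.5  1.9  0.6  0.   0.5  0.1  1.9 -0.1  0.9  0.5]
x=0 [  0.    0.9  23.3  55.4 104.5  37.8 118.3] [-0.6  0.1 -1.6 -0.1 -1.2 -0.3 -0.3 -0.2 -0.8  0.1]
```

>>> servo_tool([
  {"travel": [-1,0,10],"turn": [0,0,0]},
  {"travel": [0,0,10],"turn": [0,0,0]},
  {"travel": [0,0,10],"turn": [0,0,0]},
  {"travel": [0,0,8],"turn": [0,0,0]},
  {"travel": [0,0,2],"turn": [0,0,0]},
  {"travel": [0,0,0],"turn": [0,0,0]},
  {"travel": [0,0,0],"turn": [0,0,0]},
  {"travel": [0,0,0],"turn": [0,0,0]},
  {"travel": [0,0,0],"turn": [0,0,0]},
])

```text
time: 7.22
position: [0.5321, -0.2352, 0.075]
ee_rot: [0.001, 0.686, 0.728, 0.0]
force: [0.3, -0.4, 0.9]
width: 0.001
grasp_force: 0.0
```

```bash
python3 go.py .5313 -.2357 .0345 .056; python3 - <<'E'
from fit import *
print(manip.tcp_to_grasp)
s=manip.read_state(); p=np.r_[s['position'],.056]; out=[]
for n in('scene','top'):
    a=cams.camera(n); cv2.imwrite(f'pics/d_{n}.png',a); c=proj(n,p[None,:3])[0].astype(int)
    k=cv2.resize(a[c[1]-50:c[1]+50,c[0]-40:c[0]+40],(400,500),interpolation=cv2.INTER_CUBIC)
    for q in np.array([[0,-.011,0],[0,.011,0],[0,-.011,.019],[0,.011,.019]]):
        u=((proj(n,place(q[None],p))[0]-c+[40.5,50.5])*5).astype(int); cv2.circle(k,tuple(int(i) for i in u),3,(0,0,255),-1)
    out.append(k)
cv2.imwrite('pics/p4.png',np.hstack(out))
E
```

```text
t 7.22 pos [ 0.5321 -0.2352  0.075 ] F [ 0.3 -0.4  0.9] w 0.001 g 0.0
travel mm [-0.4 -0.8 40.5] turn deg [0.05 0.03 0.17] travel in target frame [-0.4 -0.8 40.5]
0.0187
```

View pics/p4.png

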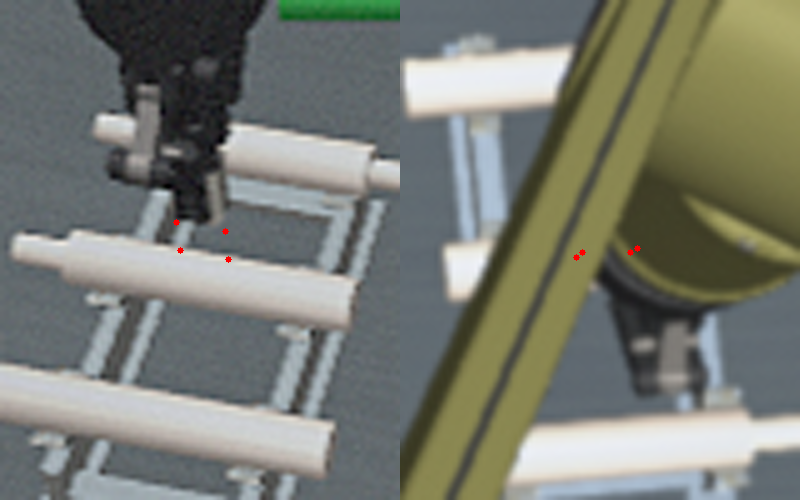

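The tip is at crop (200,222) and the bar's upper edge at (200,247), so there is a visible gap. The real fingertip stands well above the reported TCP. I settle it with a gentle touch on the bar's top.

>>> servo_tool([
  {"travel": [0,0,2],"turn": [0,0,0]},
  {"travel": [0,0,2],"turn": [0,0,0]},
  {"travel": [0,0,1],"turn": [0,0,0]},
  {"travel": [0,0,1],"turn": [0,0,0]},
  {"travel": [0,0,1],"turn": [0,0,0]},
  {"travel": [0,0,1],"turn": [0,0,0]},
])

```text
time: 7.82
position: [0.5316, -0.235, 0.0663]
ee_rot: [-0.0, 0.686, 0.728, -0.0]
force: [1.0, 0.1, -0.0]
width: 0.0
grasp_force: 0.0
```

>>> servo_tool([
  {"travel": [0,0,1],"turn": [0,0,0]},
  {"travel": [0,0,1],"turn": [0,0,0]},
])

```text
time: 7.98
position: [0.5316, -0.235, 0.0644]
ee_rot: [-0.0, 0.686, 0.728, -0.0]
force: [0.3, 0.2, -1.0]
width: 0.001
grasp_force: 0.0
```

>>> servo_tool([
  {"travel": [0,0,1],"turn": [0,0,0]},
  {"travel": [0,0,1],"turn": [0,0,0]},
  {"travel": [0,0,1],"turn": [0,0,0]},
])

```text
time: 8.23
position: [0.5316, -0.235, 0.0614]
ee_rot: [-0.0, 0.686, 0.728, -0.0]
force: [0.6, 0.1, 0.9]
width: 0.001
grasp_force: 0.0
```

>>> servo_tool([
  {"travel": [0,0,1],"turn": [0,0,0]},
  {"travel": [0,0,1],"turn": [0,0,0]},
])

```text
time: 8.4
position: [0.5316, -0.235, 0.0594]
ee_rot: [-0.0, 0.686, 0.728, -0.0]
force: [-0.0, -0.4, -1.0]
width: 0.004
grasp_force: 0.0
```

>>> servo_tool([
  {"travel": [0,0,1],"turn": [0,0,0]},
  {"travel": [0,0,1],"turn": [0,0,0]},
])

```text
time: 8.57
position: [0.5316, -0.2351, 0.0574]
ee_rot: [0.0, 0.686, 0.728, -0.0]
force: [-1.4, 0.6, 0.1]
width: -0.002
grasp_force: 0.0
```

>>> servo_tool([
  {"travel": [0,0,1],"turn": [0,0,0]},
  {"travel": [0,0,1],"turn": [0,0,0]},
])

```text
time: 8.73
position: [0.5316, -0.235, 0.0554]
ee_rot: [-0.0, 0.686, 0.728, 0.0]
force: [0.4, -0.2, -0.5]
width: -0.001
grasp_force: 0.0
```

>>> servo_tool([
  {"travel": [0,0,1],"turn": [0,0,0]},
  {"travel": [0,0,1],"turn": [0,0,0]},
])

```text
time: 8.9
position: [0.5316, -0.235, 0.0534]
ee_rot: [-0.0, 0.686, 0.728, -0.0]
force: [-0.1, -0.1, 0.3]
width: 0.001
grasp_force: 0.0
```

>>> servo_tool([
  {"travel": [0,0,1],"turn": [0,0,0]},
  {"travel": [0,0,1],"turn": [0,0,0]},
])

```text
time: 9.07
position: [0.5316, -0.235, 0.0514]
ee_rot: [0.0, 0.686, 0.728, -0.0]
force: [1.0, -0.8, 0.6]
width: -0.001
grasp_force: 0.0
```

>>> servo_tool([
  {"travel": [0,0,1],"turn": [0,0,0]},
])

```text
time: 9.15
position: [0.5316, -0.235, 0.0504]
ee_rot: [0.0, 0.686, 0.728, 0.0]
force: [-0.0, 0.3, 0.3]
width: 0.0
grasp_force: 0.0
```

```bash
python3 - <<'E'
from fit import *
s=manip.read_state(); p=np.r_[s['position'],.056]
a=cams.camera('scene'); g=cv2.cvtColor(a,6); u,v=proj('scene',p[None,:3])[0]; print(u,v)
for du in(-3,-1,1): print([int(x) for x in g[int(v)-24:int(v)+12,int(round(u))+du]])
k=a[int(v)-60:int(v)+40,int(u)-50:int(u)+50]
cv2.imwrite('pics/p5.png',cv2.resize(k,(600,600),interpolation=cv2.INTER_CUBIC))
E
```

```text
221.50847134383548 204.50907524401396
[62, 46, 37, 47, 63, 62, 69, 51, 28, 31, 36, 35, 29, 40, 51, 28, 55, 43, 61, 226, 214, 204, 203, 197, 184, 174, 150, 126, 110, 104, 101, 107, 101, 106, 103, 103]
[62, 52, 36, 31, 30, 37, 32, 27, 27, 29, 39, 41, 22, 16, 29, 40, 34, 19, 0, 213, 217, 208, 206, 195, 192, 182, 162, 136, 118, 101, 105, 102, 106, 107, 101, 99]
[29, 36, 32, 34, 29, 25, 48, 25, 29, 110, 139, 118, 117, 106, 111, 109, 94, 83, 80, 186, 214, 210, 204, 201, 193, 187, 169, 140, 123, 98, 105, 108, 109, 105, 105, 101]
```

View pics/p5.png

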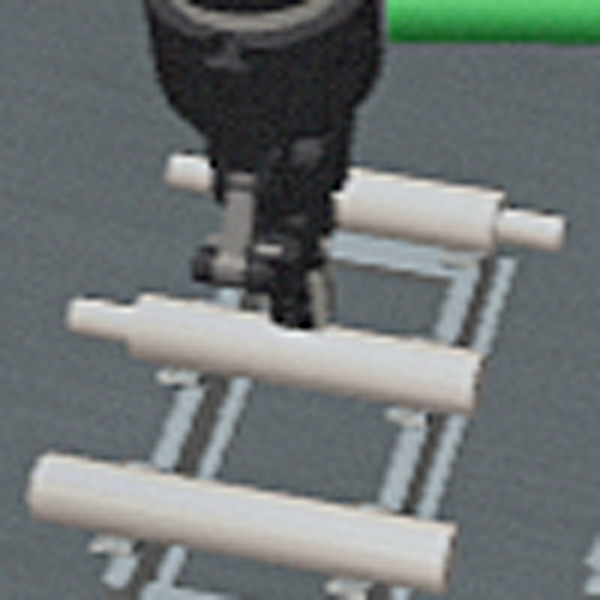

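The tip (crop (297,327)) is now almost on the bar's top line. A few more 1 mm steps.

>>> servo_tool([
  {"travel": [0,0,1],"turn": [0,0,0]},
])

```text
time: 9.28
position: [0.5316, -0.2351, 0.0495]
ee_rot: [0.0, 0.686, 0.728, 0.0]
force: [-0.8, 0.1, -0.6]
width: 0.002
grasp_force: 0.0
```

>>> servo_tool([
  {"travel": [0,0,1],"turn": [0,0,0]},
])

```text
time: 9.37
position: [0.5317, -0.2351, 0.0485]
ee_rot: [0.0, 0.686, 0.728, 0.0]
force: [-0.0, -1.0, 0.1]
width: -0.002
grasp_force: 0.0
```

>>> servo_tool([
  {"travel": [0,0,1],"turn": [0,0,0]},
])

```text
time: 9.45
position: [0.5316, -0.235, 0.0475]
ee_rot: [0.0, 0.686, 0.728, 0.0]
force: [0.1, -0.4, -0.1]
width: -0.002
grasp_force: 0.0
```

>>> servo_tool([
  {"travel": [0,0,1],"turn": [0,0,0]},
])

```text
time: 9.53
position: [0.5316, -0.235, 0.0464]
ee_rot: [-0.0, 0.686, 0.728, -0.0]
force: [-0.0, -0.1, 0.1]
width: 0.001
grasp_force: 0.0
```

```bash
python3 - <<'E'
from fit import *
s=manip.read_state(); p=np.r_[s['position'],.056]; print(s['force'])
a=cams.camera('scene'); g=cv2.cvtColor(a,6); u,v=proj('scene',p[None,:3])[0]; print(u,v)
r0=int(v)-24
for du in(-5,-3,-1,1,3,8): print(du,r0,[int(x) for x in g[r0+12:r0+38,int(round(u))+du]])
M=cv2.imread('pics/scene0.png',0)
print('orig');
for du in(-5,-3,-1,1,3,8): print(du,r0,[int(x) for x in M[r0+12:r0+38,int(round(u))+du]])
E
```

```text
[-0.04614351 -0.06343922  0.06028016]
221.65511077292075 205.63169105239558
-5 181 [31, 36, 31, 27, 22, 11, 159, 217, 205, 201, 194, 183, 166, 142, 121, 101, 105, 104, 107, 106, 104, 105, 101, 104, 101, 104]
-3 181 [32, 24, 58, 34, 44, 53, 47, 233, 211, 205, 196, 185, 176, 150, 126, 106, 101, 100, 99, 105, 107, 103, 103, 104, 106, 101]
-1 181 [25, 18, 29, 27, 37, 22, 3, 190, 216, 205, 198, 191, 182, 164, 131, 117, 104, 103, 107, 102, 108, 100, 106, 102, 105, 104]
1 181 [108, 102, 113, 97, 86, 86, 78, 147, 216, 205, 200, 194, 185, 169, 144, 122, 103, 98, 103, 107, 105, 105, 102, 98, 100, 104]
3 181 [101, 95, 101, 101, 102, 130, 168, 187, 213, 207, 203, 196, 188, 176, 153, 129, 108, 106, 101, 106, 109, 101, 99, 101, 103, 105]
8 181 [105, 103, 105, 103, 100, 86, 196, 206, 207, 208, 204, 204, 196, 189, 178, 154, 127, 104, 102, 100, 103, 103, 104, 100, 107, 103]
orig
-5 181 [148, 145, 128, 111, 204, 198, 202, 204, 200, 198, 187, 177, 162, 139, 119, 102, 98, 108, 100, 99, 104, 102, 100, 103, 100, 103]
-3 181 [98, 99, 94, 82, 191, 202, 202, 204, 200, 198, 191, 182, 170, 144, 124, 108, 100, 97, 104, 103, 101, 100, 98, 100, 100, 97]
-1 181 [101, 100, 97, 92, 143, 207, 200, 206, 203, 203, 194, 188, 173, 158, 131, 112, 99, 95, 105, 102, 98, 102, 95, 100, 101, 97]
1 181 [99, 97, 96, 98, 98, 211, 201, 201, 204, 198, 198, 192, 182, 165, 139, 115, 99, 100, 98, 99, 100, 99, 98, 103, 98, 101]
3 181 [102, 102, 97, 94, 87, 184, 203, 202, 206, 202, 200, 191, 184, 174, 152, 125, 106, 101, 98, 97, 103, 108, 98, 100, 98, 97]
8 181 [103, 97, 99, 97, 96, 82, 195, 200, 204, 203, 201, 200, 192, 184, 173, 145, 125, 96, 102, 98, 102, 100, 100, 101, 100, 104]
```

>>> servo_tool([
  {"travel": [0,0,1],"turn": [0,0,0]},
  {"travel": [0,0,1],"turn": [0,0,0]},
])

```text
time: 9.75
position: [0.5317, -0.235, 0.0445]
ee_rot: [0.0, 0.686, 0.728, 0.0]
force: [-0.7, 0.5, -1.2]
width: 0.002
grasp_force: 0.0
```

>>> servo_tool([
  {"travel": [0,0,1],"turn": [0,0,0]},
])

```text
time: 9.83
position: [0.5316, -0.235, 0.0434]
ee_rot: [0.0, 0.686, 0.728, -0.0]
force: [0.6, 0.5, -0.2]
width: -0.001
grasp_force: 0.0
```

>>> servo_tool([
  {"travel": [0,0,1],"turn": [0,0,0]},
])

```text
time: 9.92
position: [0.5316, -0.2351, 0.0424]
ee_rot: [0.0, 0.686, 0.728, -0.0]
force: [-0.0, 0.4, 0.3]
width: -0.004
grasp_force: 0.0
```

>>> servo_tool([
  {"travel": [0,0,1],"turn": [0,0,0]},
])

```text
time: 10.0
position: [0.5316, -0.235, 0.0414]
ee_rot: [0.0, 0.686, 0.728, -0.0]
force: [-0.9, -0.3, -0.4]
width: -0.003
grasp_force: 0.0
```

```bash
python3 - <<'E'
from fit import *
a=cams.camera('scene'); b=cams.camera('top'); g=cv2.cvtColor(a,6)
for c in(213,215,217,219,221,223,225,227): print(c,[int(x) for x in g[190:214,c]])
M=cv2.imread('pics/scene0.png',0)
print('bar shift check: rows of 50% edges, orig vs now, at far columns')
for c in(190,196,240,244): 
    print(c,[int(x) for x in M[185:225,c]]); print(c,[int(x) for x in g[185:225,c]])
cv2.imwrite('pics/e_top.png',b)
# tri of tip with top? print dark region of top
E
```

```text
213 [58, 82, 59, 59, 34, 32, 203, 208, 207, 210, 205, 203, 195, 185, 168, 147, 124, 93, 91, 100, 106, 106, 100, 105]
215 [57, 69, 70, 45, 37, 49, 177, 199, 191, 204, 216, 208, 196, 190, 176, 157, 130, 117, 101, 101, 109, 105, 105, 104]
217 [28, 28, 34, 37, 31, 15, 32, 29, 23, 11, 0, 223, 205, 195, 181, 166, 139, 125, 99, 101, 108, 104, 106, 104]
219 [49, 23, 30, 37, 25, 33, 35, 60, 39, 49, 23, 180, 213, 200, 187, 175, 150, 126, 108, 104, 101, 101, 100, 104]
221 [30, 19, 40, 46, 31, 24, 27, 34, 35, 32, 23, 72, 223, 201, 191, 181, 162, 133, 118, 100, 104, 104, 102, 101]
223 [38, 26, 99, 106, 108, 108, 103, 91, 90, 66, 62, 73, 214, 206, 195, 183, 170, 145, 123, 105, 100, 102, 107, 101]
225 [66, 64, 101, 101, 99, 102, 102, 103, 99, 127, 157, 170, 213, 207, 196, 188, 174, 153, 128, 107, 103, 103, 104, 108]
227 [109, 106, 105, 104, 107, 107, 105, 97, 118, 221, 210, 212, 207, 208, 197, 191, 184, 165, 137, 114, 104, 96, 102, 107]
bar shift check: rows of 50% edges, orig vs now, at far columns
190 [102, 102, 100, 96, 101, 103, 103, 99, 92, 103, 211, 200, 196, 188, 166, 114, 96, 97, 101, 100, 
[... 774 characters left out ...]
0, 204, 204, 201, 202, 192, 186, 169, 144, 114, 112, 174, 169, 142, 170, 167, 153, 148, 135, 92, 67, 76, 75]
240 [170, 167, 166, 178, 124, 92, 99, 99, 102, 101, 103, 100, 98, 99, 89, 168, 206, 205, 208, 208, 205, 203, 195, 191, 176, 145, 119, 114, 180, 177, 144, 175, 168, 156, 154, 139, 94, 74, 77, 80]
244 [141, 171, 143, 152, 176, 96, 93, 88, 94, 103, 123, 118, 136, 160, 157, 142, 169, 206, 201, 206, 203, 202, 198, 189, 184, 164, 134, 111, 71, 72, 83, 112, 126, 138, 162, 172, 174, 170, 164, 152]
244 [145, 174, 150, 157, 179, 107, 91, 93, 92, 102, 122, 122, 140, 161, 163, 147, 174, 209, 203, 208, 207, 208, 203, 192, 186, 169, 138, 116, 80, 79, 85, 115, 129, 136, 163, 180, 178, 175, 167, 160]
```

>>> servo_tool([
  {"travel": [0,0,1],"turn": [0,0,0]},
])

```text
time: 10.18
position: [0.5317, -0.2351, 0.0406]
ee_rot: [0.0, 0.686, 0.728, 0.0]
force: [-1.1, -0.4, 4.4]
width: 0.001
grasp_force: 2.8
```

>>> servo_tool([
  {"travel": [0,0,1],"turn": [0,0,0]},
])

```text
time: 10.27
position: [0.5318, -0.2351, 0.0404]
ee_rot: [0.0, 0.686, 0.728, 0.0]
force: [-3.1, 1.8, 14.6]
width: -0.0
grasp_force: 7.2
```

>>> servo_tool([
  {"travel": [0,0,1],"turn": [0,0,0]},
])

```text
time: 10.35
position: [0.5319, -0.2351, 0.0403]
ee_rot: [0.0, 0.686, 0.728, 0.0]
force: [-5.8, 1.7, 19.6]
width: 0.001
grasp_force: 10.3
```

>>> servo_tool([
  {"travel": [0,0,1],"turn": [0,0,0]},
])

```text
time: 10.43
position: [0.5319, -0.2352, 0.0402]
ee_rot: [0.001, 0.686, 0.728, 0.0]
force: [-5.8, 2.8, 26.6]
width: 0.003
grasp_force: 13.4
```

Contact is at reported z = 0.0406 with the bar top at 0.0675, so the real fingertips stand 27 mm behind the reported TCP, which agrees with the pictures. For a pad-centred grasp on the axis at z = 0.055 the reported z must be about 0.008. I lift, open, and look at the offset.

>>> servo_tool([
  {"travel": [0,0,-12],"turn": [0,0,0]},
  {"travel": [0,0,-15],"turn": [0,0,0]},
  {"travel": [0,0,-5],"turn": [0,0,0]},
])

```text
time: 10.68
position: [0.5327, -0.2356, 0.0714]
ee_rot: [0.001, 0.686, 0.728, 0.0]
force: [-0.5, 0.7, 0.3]
width: -0.0
grasp_force: 0.0
```

>>> servo_tool([
  {"travel": [0,0,0],"turn": [0,0,0]},
  {"travel": [0,0,0],"turn": [0,0,0]},
  {"travel": [0,0,0],"turn": [0,0,0]},
  {"travel": [0,0,0],"turn": [0,0,0]},
  {"travel": [0,0,0],"turn": [0,0,0]},
  {"travel": [0,0,0],"turn": [0,0,0]},
  {"travel": [0,0,0],"turn": [0,0,0]},
], hand=60)

```text
time: 11.27
position: [0.5314, -0.2349, 0.069]
ee_rot: [-0.0, 0.686, 0.728, -0.0]
force: [-0.0, 0.4, -0.8]
width: 0.699
grasp_force: 0.0
```

```bash
python3 go.py .5325 -.2357 .008 .056
```

```text
t 11.27 pos [ 0.5314 -0.2349  0.069 ] F [-0.   0.4 -0.8] w 0.699 g 0.0
travel mm [-0.9  1.1 61. ] turn deg [-0.04 -0.02  0.17] travel in target frame [-0.8  1.1 61. ]
```

>>> servo_tool([
  {"travel": [-1,1,10],"turn": [0,0,0.2]},
  {"travel": [0,0,10],"turn": [0,0,0]},
  {"travel": [0,0,8],"turn": [0,0,0]},
  {"travel": [0,0,6],"turn": [0,0,0]},
])

```text
time: 11.6
position: [0.5317, -0.2355, 0.0337]
ee_rot: [-0.001, 0.687, 0.726, -0.0]
force: [-0.0, 0.1, -0.0]
width: 0.705
grasp_force: 0.0
```

>>> servo_tool([
  {"travel": [0,0,6],"turn": [0,0,0]},
  {"travel": [0,0,6],"turn": [0,0,0]},
  {"travel": [0,0,5],"turn": [0,0,0]},
  {"travel": [0,0,5],"turn": [0,0,0]},
  {"travel": [0,0,4],"turn": [0,0,0]},
  {"travel": [0,0,0],"turn": [0,0,0]},
])

```text
time: 12.1
position: [0.5321, -0.2357, 0.0086]
ee_rot: [-0.001, 0.687, 0.726, -0.0]
force: [-0.7, 0.3, 0.3]
width: 0.702
grasp_force: 0.0
```

```bash
python3 go.py .5325 -.2357 .008 .056; python3 - <<'E'
from fit import *
p=np.array([.532,-.235,.055])
for n in('scene',):
    a=cams.camera(n); c=proj(n,p[None])[0].astype(int)
    cv2.imwrite('pics/p6.png',cv2.resize(a[c[1]-60:c[1]+40,c[0]-50:c[0]+50],(600,600),interpolation=2))
E
```

```text
t 12.1 pos [ 0.5321 -0.2357  0.0086] F [-0.7  0.3  0.3] w 0.702 g 0.0
travel mm [-0.   0.4  0.6] turn deg [-0.07 -0.04 -0.03] travel in target frame [-0.   0.4  0.6]
```

View pics/p6.png

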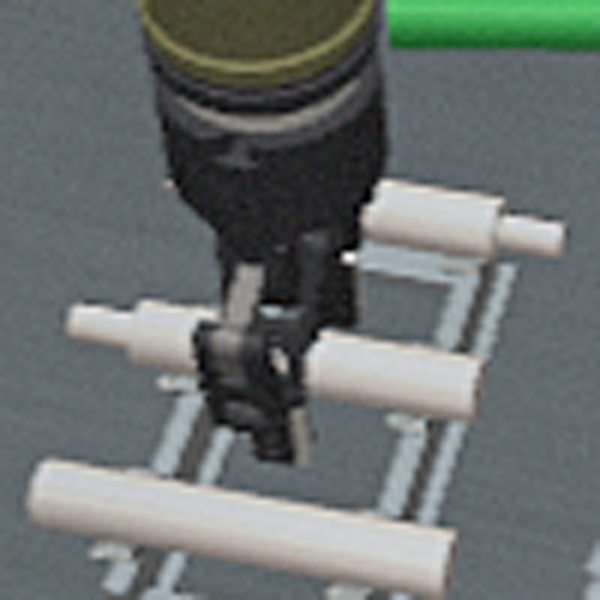

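The fingers straddle the middle bar between the cradles, with the near fingertip at crop (275,460). Closing now; I have used all ten views, so the rest is by numbers.

>>> servo_tool([
  {"travel": [0,0,0],"turn": [0,0,0]},
  {"travel": [0,0,0],"turn": [0,0,0]},
  {"travel": [0,0,0],"turn": [0,0,0]},
  {"travel": [0,0,0],"turn": [0,0,0]},
  {"travel": [0,0,0],"turn": [0,0,0]},
  {"travel": [0,0,0],"turn": [0,0,0]},
], hand=10)

```text
time: 12.65
position: [0.5322, -0.2362, 0.0102]
ee_rot: [0.0, 0.687, 0.727, -0.0]
force: [-3.2, -0.7, 6.9]
width: 0.273
grasp_force: 58.6
```

>>> servo_tool([
  {"travel": [0,0,-2],"turn": [0,0,0]},
  {"travel": [0,0,-4],"turn": [0,0,0]},
  {"travel": [0,0,-5],"turn": [0,0,0]},
  {"travel": [0,0,-5],"turn": [0,0,0]},
])

```text
time: 12.98
position: [0.5323, -0.2356, 0.0252]
ee_rot: [-0.001, 0.687, 0.726, -0.0]
force: [0.1, -0.2, -5.6]
width: 0.271
grasp_force: 59.0
```

>>> servo_tool([
  {"travel": [0,0,-15],"turn": [0,0,0]},
  {"travel": [0,0,-20],"turn": [0,0,0]},
  {"travel": [0,0,-20],"turn": [0,0,0]},
  {"travel": [0,0,-10],"turn": [0,0,0]},
  {"travel": [10,0,0],"turn": [0,0,0]},
  {"travel": [25,0,0],"turn": [0,0,2]},
  {"travel": [30,0,0],"turn": [0,0,2]},
  {"travel": [30,0,0],"turn": [0,0,2]},
  {"travel": [30,0,0],"turn": [0,0,2]},
  {"travel": [30,0,0],"turn": [0,0,0.8]},
  {"travel": [30,0,0],"turn": [0,0,0]},
  {"travel": [30,0,0],"turn": [0,0,0]},
])

```text
time: 13.98
position: [0.5388, -0.0192, 0.0893]
ee_rot: [-0.001, 0.741, 0.671, -0.001]
force: [0.1, -0.4, -6.3]
width: 0.274
grasp_force: 59.4
```

>>> servo_tool([
  {"travel": [25,0,0],"turn": [0,0,0]},
  {"travel": [15,0,0],"turn": [0,0,0]},
  {"travel": [5,0,0],"turn": [0,0,0]},
  {"travel": [0,0,0],"turn": [0,0,0]},
  {"travel": [0,0,0],"turn": [0,0,0]},
  {"travel": [0,0,0],"turn": [0,0,0]},
])

```text
time: 14.48
position: [0.5442, 0.0226, 0.09]
ee_rot: [-0.0, 0.741, 0.671, -0.001]
force: [0.4, -0.3, -5.7]
width: 0.271
grasp_force: 59.4
```

```bash
python3 go.py .5185 .0626 .09 -.098
```

```text
t 14.48 pos [0.5442 0.0226 0.09  ] F [ 0.4 -0.3 -5.7] w 0.271 g 59.4
travel mm [ 37.3 -29.6   0. ] turn deg [-0.06  0.03 -0.03] travel in target frame [ 37.3 -29.5   0. ]
```

>>> servo_tool([
  {"travel": [12,-10,0],"turn": [0,0,0]},
  {"travel": [15,-12,0],"turn": [0,0,0]},
  {"travel": [10,-7.5,0],"turn": [0,0,0]},
  {"travel": [0,0,0],"turn": [0,0,0]},
  {"travel": [0,0,0],"turn": [0,0,0]},
  {"travel": [0,0,0],"turn": [0,0,0]},
])

```text
time: 14.98
position: [0.5196, 0.0626, 0.0907]
ee_rot: [0.001, 0.741, 0.672, 0.0]
force: [0.7, -0.7, -5.5]
width: 0.273
grasp_force: 59.5
```

```bash
cat > held.py <<'E'
from fit import *
import sys
s=manip.read_state(); p0=[*s['position'][:2],s['position'][2]+.0448,float(sys.argv[1])]
Y,X=np.mgrid[:420,:560]; ms={};W={}
for n in('scene','top'):
    a=cams.camera(n); cv2.imwrite(f'pics/h_{n}{sys.argv[2]}.png',a); c=proj(n,[p0[:3]])[0]
    rs=[r for r in regions_of(n,'spindle') if np.linalg.norm(np.argwhere(r['pixels']).mean(0)[::-1]-c)<30]
    print(n,c.round(),[(round(r['conf'],2),int(r['pixels'].sum()),np.argwhere(r['pixels']).mean(0)[::-1].round()) for r in rs], 'model',hullmask(n,[place(P,p0) for P in SP]).sum())
    if rs:
        ms[n]=rs[0]['pixels']
        W[n]=1
def fitw(ks,free):
    G=lambda m:cv2.GaussianBlur(m.astype(np.float32),(0,0),1)
    # extremes only: compare along-axis extents where mask exists, ignoring model pixels that are not in mask near middle
    def cost(q):
        p=np.array(p0);p[free]=q;t=0
        for n in ks:
            h=hullmask(n,[place(P,p) for P in SP]); mid=hullmask(n,[place(box(-.05,.05,-.04,.04,-.02,.2),p0)]) 
            t+=(((G(h)-G(ms[n]))**2)*(1-mid)).sum()/100
        return t
    x=np.array(p0)[free]
    for st in(.006,.002):
        sim=np.vstack([x]+[x+np.eye(len(x))[i]*st*(5 if free[i]==3 else 1) for i in range(len(x))])
        r=minimize(cost,x,method='Nelder-Mead',options=dict(initial_simplex=sim,xatol=1e-5,fatol=1e-5));x=r.x
    p=np.array(p0);p[free]=x;return p.round(4),round(r.fun,3)
print('p0',np.round(p0,4))
for n in ms: print(n,fitw([n],[0,1,3]))
if len(ms)==2: print(fitw(['scene','top'],[0,1,2,3]))
E
python3 held.py -.098 1; python3 go.py .5185 .0626 .0272 -.098
```

```text
scene [360. 205.] [(0.64, 639, array([358., 204.]))] model 983
top [200. 208.] [(0.87, 418, array([226., 210.]))] model 1117
p0 [ 0.5196  0.0626  0.1355 -0.098 ]
scene (array([ 0.5174,  0.0645,  0.1355, -0.0884]), np.float64(0.242))
top (array([ 0.521 ,  0.0645,  0.1355, -0.0963]), np.float64(0.063))
(array([ 0.5199,  0.0651,  0.1377, -0.0888]), np.float64(0.333))
t 15.18 pos [0.5197 0.0625 0.0906] F [ 0.6  0.3 -5.2] w 0.272 g 59.5
travel mm [-0.  -1.2 63.4] turn deg [ 0.03  0.01 -0.04] travel in target frame [-0.  -1.2 63.4]
```

Both cameras put the held spindle within about 1 mm across and 2 mm along of its place above the rests, and parallel to them. I correct for that and lower.

>>> servo_tool([
  {"travel": [-2,-1,5],"turn": [0,0,0]},
  {"travel": [0,0,12],"turn": [0,0,0]},
  {"travel": [0,0,14],"turn": [0,0,0]},
  {"travel": [0,0,12],"turn": [0,0,0]},
  {"travel": [0,0,7],"turn": [0,0,0]},
  {"travel": [0,0,4],"turn": [0,0,0]},
  {"travel": [0,0,0],"turn": [0,0,0]},
  {"travel": [0,0,0],"turn": [0,0,0]},
])

```text
time: 15.85
position: [0.5182, 0.061, 0.0365]
ee_rot: [0.0, 0.741, 0.672, 0.0]
force: [-0.5, 0.1, -5.3]
width: 0.27
grasp_force: 59.5
```

>>> servo_tool([
  {"travel": [0,0,2],"turn": [0,0,0]},
  {"travel": [0,0,2],"turn": [0,0,0]},
])

```text
time: 16.02
position: [0.5188, 0.0612, 0.0332]
ee_rot: [0.001, 0.741, 0.672, 0.001]
force: [0.2, -0.4, -5.5]
width: 0.274
grasp_force: 59.5
```

>>> servo_tool([
  {"travel": [0,0,1],"turn": [0,0,0]},
  {"travel": [0,0,1],"turn": [0,0,0]},
])

```text
time: 16.18
position: [0.5181, 0.0612, 0.0307]
ee_rot: [0.0, 0.741, 0.672, 0.0]
force: [-0.6, -0.3, -6.1]
width: 0.267
grasp_force: 59.5
```

>>> servo_tool([
  {"travel": [0,0,1],"turn": [0,0,0]},
  {"travel": [0,0,1],"turn": [0,0,0]},
])

```text
time: 16.35
position: [0.5181, 0.0612, 0.0286]
ee_rot: [0.0, 0.741, 0.672, 0.0]
force: [0.3, 0.1, -5.3]
width: 0.272
grasp_force: 59.5
```

>>> servo_tool([
  {"travel": [0,0,1],"turn": [0,0,0]},
])

```text
time: 16.43
position: [0.5187, 0.0612, 0.0278]
ee_rot: [0.001, 0.741, 0.672, 0.001]
force: [0.3, -0.3, -3.1]
width: 0.272
grasp_force: 59.5
```

>>> servo_tool([
  {"travel": [0,0,0.5],"turn": [0,0,0]},
  {"travel": [0,0,0],"turn": [0,0,0]},
])

```text
time: 16.6
position: [0.5191, 0.0612, 0.0275]
ee_rot: [0.001, 0.741, 0.672, 0.001]
force: [0.5, -0.2, -3.2]
width: 0.272
grasp_force: 59.9
```

>>> servo_tool([
  {"travel": [0,0,0.7],"turn": [0,0,0]},
  {"travel": [0,0,0],"turn": [0,0,0]},
])

```text
time: 16.77
position: [0.5192, 0.0612, 0.0273]
ee_rot: [0.001, 0.741, 0.671, 0.001]
force: [1.4, 0.3, 3.0]
width: 0.268
grasp_force: 60.5
```

>>> servo_tool([
  {"travel": [0,0,0.7],"turn": [0,0,0]},
  {"travel": [0,0,0],"turn": [0,0,0]},
])

```text
time: 16.93
position: [0.5194, 0.0613, 0.0271]
ee_rot: [0.001, 0.741, 0.671, 0.001]
force: [0.4, 0.3, 7.8]
width: 0.27
grasp_force: 61.1
```

```bash
python3 held.py -.098 2; python3 - <<'E'
from station import manip
s=manip.read_state();print(s['position'],s['force'],s['wrist_torque'],s['ee_rot'])
E
```

```text
scene [356. 224.] [(0.65, 544, array([355., 223.]))] model 898
top [207. 211.] [(0.84, 335, array([231., 212.])), (0.73, 1553, array([215., 218.]))] model 974
p0 [ 0.5194  0.0613  0.0719 -0.098 ]
scene (array([ 0.518 ,  0.0661,  0.0719, -0.1035]), np.float64(0.25))
top (array([ 0.5197,  0.0647,  0.0719, -0.0848]), np.float64(0.096))
(array([ 0.5183,  0.0643,  0.073 , -0.0855]), np.float64(0.371))
[0.51937865 0.06122358 0.0270795 ] [ 1.30480793 -0.72210009  8.11676454] [-0.02929878 -0.08277251 -0.26690173] [0.00099376 0.74112912 0.67136049 0.00131716]
```

Seated: height as predicted (axis at about 72 mm), the force has turned upward, and both views put the origin about 16–19 mm before home. Sliding now.

>>> servo_tool([
  {"travel": [1,0,-0.4],"turn": [0,0,0]},
  {"travel": [1,0,0],"turn": [0,0,0]},
  {"travel": [1,0,0],"turn": [0,0,0]},
  {"travel": [1,0,0],"turn": [0,0,0]},
])

```text
time: 17.47
position: [0.5196, 0.0637, 0.0271]
ee_rot: [0.002, 0.741, 0.672, 0.0]
force: [0.6, -7.5, 6.7]
width: 0.266
grasp_force: 60.7
```

>>> servo_tool([
  {"travel": [1,0,0],"turn": [0,0,0]},
  {"travel": [1,0,0],"turn": [0,0,0]},
  {"travel": [1,0,0],"turn": [0,0,0]},
  {"travel": [1,0,0],"turn": [0,0,0]},
])

```text
time: 17.8
position: [0.52, 0.0676, 0.0271]
ee_rot: [0.002, 0.741, 0.672, 0.0]
force: [1.1, -6.3, 7.4]
width: 0.272
grasp_force: 60.7
```

>>> servo_tool([
  {"travel": [1,0,0],"turn": [0,0,0]},
  {"travel": [1,0,0],"turn": [0,0,0]},
  {"travel": [1,0,0],"turn": [0,0,0]},
  {"travel": [1,0,0],"turn": [0,0,0]},
])

```text
time: 18.13
position: [0.5204, 0.0716, 0.0271]
ee_rot: [0.002, 0.741, 0.672, 0.0]
force: [0.7, -6.2, 6.2]
width: 0.272
grasp_force: 60.7
```

>>> servo_tool([
  {"travel": [1,0,0],"turn": [0,0,0]},
  {"travel": [1,0,0],"turn": [0,0,0]},
  {"travel": [1,0,0],"turn": [0,0,0]},
])

```text
time: 18.38
position: [0.5205, 0.0733, 0.0271]
ee_rot: [0.002, 0.741, 0.672, -0.001]
force: [1.1, -11.9, 8.2]
width: 0.271
grasp_force: 60.8
```

>>> servo_tool([
  {"travel": [1,0,0],"turn": [0,0,0]},
  {"travel": [1,0,0],"turn": [0,0,0]},
  {"travel": [1,0,0],"turn": [0,0,0]},
])

```text
time: 18.63
position: [0.5208, 0.0759, 0.0271]
ee_rot: [0.003, 0.741, 0.672, -0.001]
force: [0.5, -13.1, 7.0]
width: 0.275
grasp_force: 60.8
```

>>> servo_tool([
  {"travel": [1,0,0],"turn": [0,0,0]},
  {"travel": [1,0,0],"turn": [0,0,0]},
])

```text
time: 18.8
position: [0.521, 0.0777, 0.0271]
ee_rot: [0.003, 0.741, 0.672, -0.001]
force: [0.3, -14.0, 8.4]
width: 0.272
grasp_force: 60.8
```

>>> servo_tool([
  {"travel": [1,0,0],"turn": [0,0,0]},
  {"travel": [1,0,0],"turn": [0,0,0]},
])

```text
time: 18.97
position: [0.5212, 0.0795, 0.0271]
ee_rot: [0.003, 0.741, 0.672, -0.001]
force: [0.9, -15.1, 7.9]
width: 0.272
grasp_force: 60.8
```

The plunger was met at y ≈ 0.0725, so the spindle was laid about 21 mm before home. The stop is expected at y ≈ 0.0825.

>>> servo_tool([
  {"travel": [1,0,0],"turn": [0,0,0]},
  {"travel": [1,0,0],"turn": [0,0,0]},
])

```text
time: 19.13
position: [0.5214, 0.0813, 0.0271]
ee_rot: [0.003, 0.74, 0.672, -0.001]
force: [0.6, -14.9, 7.9]
width: 0.269
grasp_force: 60.8
```

>>> servo_tool([
  {"travel": [1,0,0],"turn": [0,0,0]},
  {"travel": [1,0,0],"turn": [0,0,0]},
])

```text
time: 19.3
position: [0.5214, 0.0819, 0.0271]
ee_rot: [0.004, 0.74, 0.672, -0.002]
force: [0.0, -23.4, 8.6]
width: 0.272
grasp_force: 60.9
```

>>> servo_tool([
  {"travel": [1,0,0],"turn": [0,0,0]},
])

```text
time: 19.38
position: [0.5214, 0.0819, 0.0271]
ee_rot: [0.004, 0.74, 0.673, -0.003]
force: [0.4, -26.8, 9.7]
width: 0.269
grasp_force: 61.0
```

>>> servo_tool([
  {"travel": [1,0,0],"turn": [0,0,0]},
])

```text
time: 19.47
position: [0.5214, 0.0819, 0.0271]
ee_rot: [0.005, 0.74, 0.673, -0.003]
force: [0.6, -29.2, 9.7]
width: 0.269
grasp_force: 61.0
```

>>> servo_tool([
  {"travel": [0,0,0],"turn": [0,0,0]},
  {"travel": [0,0,0],"turn": [0,0,0]},
  {"travel": [0,0,0],"turn": [0,0,0]},
  {"travel": [0,0,0],"turn": [0,0,0]},
  {"travel": [0,0,0],"turn": [0,0,0]},
  {"travel": [0,0,0],"turn": [0,0,0]},
])

```text
time: 19.97
position: [0.5214, 0.0819, 0.0271]
ee_rot: [0.004, 0.74, 0.673, -0.003]
force: [0.6, -25.9, 9.3]
width: 0.274
grasp_force: 61.0
```

```bash
python3 held.py -.098 3; python3 - <<'E'
from station import manip
s=manip.read_state();print(s['time'],s['position'],s['force'],s['grasp_force'],s['width'])
E
```

```text
scene [365. 227.] [(0.86, 655, array([363., 225.]))] model 906
top [196. 210.] [(0.74, 383, array([220., 212.]))] model 979
p0 [ 0.5214  0.0819  0.0719 -0.098 ]
scene (array([ 0.5193,  0.0845,  0.0719, -0.09  ]), np.float64(0.067))
top (array([ 0.5215,  0.0844,  0.0719, -0.0928]), np.float64(0.065))
(array([ 0.5211,  0.0842,  0.0745, -0.0902]), np.float64(0.157))
20.1667 [0.52138124 0.08188098 0.02706172] [  1.12911047 -26.53057577   9.02809559] 61.02645456790924 0.27086052467079497
```

The arm is steady against the stop: the position no longer advances, and the push is about 26 N against the roughly 16 N that plunger and friction need. The views agree with home. Handing in.

```bash
python3 -c "
from station import ticket
print(ticket.sign_off())"
```

```text
the job is handed in; nothing more can be done
None
```

The job is handed in. The spindle lies in both V rests with its plain end hard against the stop plate, and it is still gripped (about 61 N on the pads) and pressed home with about 26 N at about 20 s of the 42 s; the judge's result was not shown.

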